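Index the filter under the detector

ROBOT

A 6-joint arm with a two-finger parallel gripper is mounted at the origin on a cart in front of the work surface, level with it; the furniture and walls round the work are solid. World frame = base frame: x ahead of the robot, y to its left, z up, the work surface at z = 0. Lengths are in mm, angles in rad, forces in N, time in s.
With the tool pointing down it reaches from about 225 to 875 mm from the base axis. Payload 3.4 kg.
Tool frame: the origin (TCP) lies midway between the tips of the shut fingers; the grasp point (between the pads) lies 19 mm behind it; z points along the fingers, y is the line along which they close (so a half turn about z gives the same grasp; the last joint's range is limited). The gripper opens to 85 mm and grips with 20 to 120 N. Pads are 22 mm wide; open, the fingers measure 114 mm over their backs; the gripper's body (76 mm by 85 mm) begins 54 mm behind the grasp point. The pads swing forward as they close: fully open they stand 13 mm farther back than shut.
Start: joints at [-1.286, 0.276, 1.505, -0, 1.361, -0.121], TCP at [226.986, -528.337, 231.328] pointing down, gripper open.
Joint ranges: [-2.89, 2.89], [-0.75, 2.08], [0.22, 2.7], [-1.18, 4.32], [0.11, 2.71], [-2.7, 2.7]. Speed limits (rad/s): [2.57, 2.57, 3.14, 3.14, 3.14, 3.14].

INTERFACE

Orientations are given as a unit quaternion [w, x, y, z].
In Python, from bench import sense, camera, env, spotter gives the robot as it stands. The module is installed in compiled form; this text tells all that it offers.
- The arm moves only by the shell command python3 -m jog 'ROWS' [FORCE]. ROWS is JSON, a list that holds one entry, the list of rows, each a list of 7 numbers: the closure, from -1 (fully open) to 1 (shut), then the shift along the tool's x, y, z in m, then the turn, a rotation vector about the tool's x, y, z in rad. In form: [[[grip, dx, dy, dz, rx, ry, rz], ...]]. A call has 1 to 8 rows; each row shifts and turns the commanded pose from where the row before left it, along the tool's axes as they then stand; what a row does not reach is not made up. A row lasts 1/10 s, in which the tool goes at most 50 mm and 8.59 degrees, less where a joint would pass 70% of its speed; a pose out of reach is approached as far as the arm can. A call with a gripper value outside its range is refused whole. The fingers move at their own pace and stop on an object; FORCE is the grip in N (left out, the last holds). Time passes only in rows, so rows that do not move let the fingers close. It gives the time, the measured TCP pose, the force, the opening and the grip force at its end, in the units of the state.
- sense(): the state, without advancing time (a new reading comes with each control period).
- camera(name): name is "scene" or "top"; returns a dict with "image" (480x640x3 uint8, red, green, blue), "depth" (480x640 float32, mm along the optical axis (not along the pixel's ray), 0 where there is no reading), "camera_matrix" (3x3 intrinsics, pixels), "eye" and "orientation" of the camera in the world. Camera axes: x right, y up, looking along -z (the intrinsics and any distortion apply to the point x, -y, -z); pixel columns grow to the right and rows downward; lengths in mm; the calibration is good to about 2 mm. A picture is of the moment at which its call begins.
- env.sign_off(): hands the job in; it is judged then, once.
Trained networks look in a picture, given as the dict that the camera call returned (one of the last four; its "shot" number tells which), for a name from the list of things; names that differ only in an ending like _2 or _b are one class to them, and where a whole thing is asked for, a point or a joint stands for the part that bears it (a point fixed in the world has none). Each returns a list of dicts, best first, with "confidence" (0 to 1); they miss things now and then, are a little off and sometimes report something else, mostly with a low value. They report only what shows in the picture. A call takes as long as a camera call. They do not tell look-alikes from the thing itself.
- spotter.recognise(picture, label): "rect" ([left, top, right, bottom] in pixels, round what is visible of it).
The state is a dict: "clock": time; "joint_pos": joint angles; "qvel": joint speeds; "effort": joint torques, N m; "eef_pos": TCP position; "orientation": TCP orientation; "wrist_force": force on the tool from outside, world axes, zero at the start; "moment": the same for the moment, N m; "grip_width": finger opening in mm; "finger_force": force on a finger pad.
Only numpy, scipy, OpenCV 4.12 (cv2) and the standard library are available. Lean on these libraries where they do the work, as an engineer would, in place of code of your own. Each camera call takes 0.05 s, during which the arm holds its last target. There are 200 camera calls.

TASK

On the sample changer, push the locking lever out, turn the wheel by pushing one of its arms with a fingertip until the cup with the flat filter disc is under the detector, then push the lever back fully home so that it locks the wheel there. Only push the wheel and the lever: do not touch the discs in the cups or the detector, and leave everything else on the desk where it is.

Things in the scene. Friction and masses are not known exactly. Their poses are not given: they have to be found in the camera images.
- sample_changer: fixed grey cast base of the sample changer, a hand-turned wheel under a detector. Origin on the desk, under the upright axis of the wheel; +x points from the wheel axis to the counting point under the detector, z up. Legs 12.5 mm high, a bearing of 30 mm radius in the middle. The lever is on its +y side; the detector's column, 24 mm thick, 180 mm high, stands at x 100, y -145 mm
- wheel (a joint): turn of the wheel in rad, 0 at the start, positive counter-clockwise seen from above; about 1.5 N at 55 mm radius turns it and it stays where it is left. Free only while the lever is out. Its four arms stand at 0, 90, 180 and 270 degrees from the +x axis of sample_changer when it reads 0, and at each quarter turn
- wheel_hub (a point): on the wheel's axis, on top of its hub (28 mm radius), 56 mm above the desk. Four straight arms: each a bar 14 mm wide, 35 to 45 mm above the desk, free from 28 to 72 mm radius; then a cup of 66 mm outside diameter at 105 mm radius, floor 40 mm and rim 47 mm above the desk; then a tongue with an upright 8 mm index pin at 152 mm radius, top 60 mm above the desk. Sweeps 160 mm radius
- lock_lever (a joint): swing of the steel locking lever in rad: 0 = home, its notch round the pin of the arm on the +y side; 0.5 = fully out, away from the wheel; clear of the pins from 0.35. Upright pivot at x 75, y 165 mm of sample_changer; from there the lever runs along -x when home, 47 to 57 mm above the desk. Stays where it is left; about 1.1 N at the knob moves it
- lever_notch (a point): middle of the lever's notch, 75 mm from its pivot, 52 mm above the desk. The notch opens toward the wheel with a flared mouth, which draws in and centres a pin that stands up to 8 mm to either side; in the slot the pin has 1.5 mm play each side
- lever_knob (a point): on the axis of the black upright knob at the free end of the lever, 18 mm across at most, from 60 to 97 mm above the desk; this point is 82 mm above the desk, 140 mm from the pivot
- counting_point (a point): the point under the middle of the detector window, at the height of the cup floors, 105 mm along +x from the wheel axis
- detector: aluminium detector tube with clamp and arm, fixed over the counting point (its origin is that of sample_changer). Window 69 mm above the desk; tube 52 mm across, 64 mm at the clamp, top 189 mm above the desk; the arm runs to the column, 119 to 143 mm above the desk. Do not touch
- filter: the sample to count: shallow round filter disc, 52 mm across, 7 mm high, flat on top without any knob, lying loose in one of the three cups that are not under the detector at the start; origin at the centre of its underside
- reference_a: knobbed steel reference disc, 51 mm across, 6 mm thick with a 14 mm knob in the middle (20 mm high in all), loose in another cup; origin at the centre of its underside
- reference_b: a second disc like reference_a in another cup; the cup under the detector is empty at the start
- loose_vial: capped vial, 24 mm across, 55 mm high, standing on the desk beside the changer; origin at the centre of its underside; leave alone
- empty_holder: empty round filter holder, 46 mm across, 8 mm high, on the desk in front of the changer; leave alone
- notebook: notebook 205 x 148 x 12 mm lying on the left of the desk; leave alone
- marker: marker pen, 135 mm long, 13 mm thick, lying on the notebook; leave alone
- tweezers: steel tweezers 126 mm long lying near the front edge; leave alone
Not all that is in view belongs to the job. What is shaped like the filter but blue or orange is not meant.

How it is judged (in metres and radians):
On the way, in this order (a step that is already met when the one before it is completed fails the run):
1. the locking lever has been pushed out, clear of the index pin (joint lock_lever over 0.3) (value of joint lock_lever above 0.3 rad), for 0.1 s.
2. the filter has been turned under the detector, within 12 mm of the counting point seen from above (horizontal distance between filter and counting_point below 0.012 m), for 0.1 s.
3. the lever is back home on the pin (joint lock_lever under 0.04) (value of joint lock_lever below 0.04 rad and horizontal distance between filter and counting_point below 0.006 m), for 0.2 s.
At the end, for the whole second after the job is handed in: The filter disc lies flat in its cup within 6 mm of the counting point under the detector, the locking lever is home (within 0.04 rad, about 2 degrees), and the wheel is at rest (all of step 3 and z of filter in the frame of counting_point between -0.003 and 0.003 m and velocity of joint wheel between -0.02 and 0.02 rad/s); the robot touches nothing.
It fails at once if a disc is touched by the robot (contact force between any of filter, reference_a, reference_b and the arm above 0.3 N or contact force between any of filter, reference_a, reference_b and the fingers above 0.3 N).
It fails at once if a disc is lifted or thrown out of its cup (more than 6 mm above the cup floor, or below it) (height (world z) of any of filter, reference_a, reference_b above 0.046 m or height (world z) of any of filter, reference_a, reference_b below 0.036 m).
It fails at once if the detector is touched by the robot (contact force between detector and the arm above 0.5 N or contact force between detector and the fingers above 0.5 N).
It fails at once if another thing on the desk is moved more than 15 mm (distance of any of loose_vial, empty_holder, notebook, marker, tweezers from where it was at the start of the episode above 0.015 m).
It also fails if it takes over 67 s, if anything falls off the work surface, if the arm or the gripper's body presses on something with over 40 N, if the wrist force passes 120 N, or if a joint passes its speed limit or range.

## Working session

There is one attempt and no reset: what is moved stays moved. The work goes in short steps, Python scripts to look and compute and a shell command to move; the robot and the scene stay as the last step left them, time stands still between calls to the robot, and variables do not carry over. Pictures are saved under pics/ and viewed, at most 10 in all, crops included, and the job is handed in when it is done.

```bash
mkdir -p pics; cat > h.py <<'E'
import numpy as np, cv2
from bench import sense,camera,env,spotter
from scipy.spatial.transform import Rotation as R
def rot(p):
    o=np.array(p["orientation"],float)
    return o if o.shape==(3,3) else R.from_quat(o[[1,2,3,0]]).as_matrix()
def ray(p,u,v):
    K=np.array(p["camera_matrix"]); d=np.array([(u-K[0,2])/K[0,0],-(v-K[1,2])/K[1,1],-1.])
    return rot(p)@d
def pt(p,u,v,z=None):  # world point by depth or on plane z
    d=ray(p,u,v); e=np.array(p["eye"])
    return e+d*(p["depth"][int(v),int(u)] if z is None else (z-e[2])/d[2])
def save(p,n,box=None,s=1):
    im=p["image"][...,::-1]
    if box: im=im[box[1]:box[3],box[0]:box[2]]
    cv2.imwrite("pics/"+n,cv2.resize(im,None,fx=s,fy=s,interpolation=cv2.INTER_CUBIC))
E
python3 - <<'E'
from h import *
for n in("top","scene"):
    p=camera(n); save(p,n+".png"); print(n,p["eye"],p["orientation"],p["camera_matrix"])
    for l in("filter","reference_a","wheel_hub","lever_knob","lock_lever","lever_notch","detector","sample_changer","loose_vial","empty_holder"):
        print(l,[(np.round(r["rect"]).tolist(),round(r["confidence"],2)) for r in spotter.recognise(p,l)][:4])
print(sense()["clock"],sense()["orientation"])
E
```

```text
top [ 376.65237398  -64.81424939 1125.10703941] [ 0.70592396  0.0464271  -0.05035561 -0.70496823] [[587.63342575   0.         319.1901291 ]
 [  0.         587.63342575 242.63803231]
 [  0.           0.           1.        ]]
filter [([285.0, 289.0, 311.0, 316.0], 0.75), ([275.0, 122.0, 310.0, 151.0], 0.73), ([449.0, 304.0, 476.0, 331.0], 0.71), ([423.0, 195.0, 451.0, 220.0], 0.56)]
reference_a [([376.0, 257.0, 403.0, 284.0], 0.96), ([279.0, 176.0, 310.0, 264.0], 0.74), ([311.0, 206.0, 342.0, 238.0], 0.67), ([279.0, 124.0, 488.0, 301.0], 0.27)]
wheel_hub [([296.0, 150.0, 468.0, 299.0], 0.92)]
lever_knob [([281.0, 177.0, 310.0, 263.0], 0.87), ([342.0, 315.0, 365.0, 335.0], 0.41)]
lock_lever [([453.0, 275.0, 472.0, 287.0], 0.2)]
lever_notch [([281.0, 180.0, 310.0, 260.0], 0.71)]
detector [([360.0, 129.0, 487.0, 171.0], 0.76)]
sample_changer [([299.0, 153.0, 468.0, 299.0], 0.4)]
loose_vial [([453.0, 274.0, 473.0, 286.0], 0.6)]
empty_holder [([340.0, 314.0, 363.0, 334.0], 0.91)]
scene [ 394.70880358 -590.40143841  998.33709818] [ 0.96266027  0.25054316 -0.03022001 -0.09797999] [[575.27532
[... 207 characters left out ...]
, 329.0, 398.0, 357.0], 0.73), ([261.0, 386.0, 289.0, 416.0], 0.6)]
reference_a [([293.0, 294.0, 322.0, 324.0], 0.98), ([329.0, 228.0, 355.0, 256.0], 0.95)]
wheel_hub [([274.0, 216.0, 444.0, 373.0], 0.88), ([296.0, 193.0, 374.0, 229.0], 0.23)]
lever_knob [([294.0, 192.0, 376.0, 230.0], 0.94), ([306.0, 380.0, 326.0, 396.0], 0.32)]
lock_lever [([292.0, 198.0, 378.0, 228.0], 0.78)]
lever_notch [([291.0, 195.0, 380.0, 227.0], 0.65)]
detector [([404.0, 229.0, 477.0, 355.0], 0.9)]
sample_changer [([276.0, 197.0, 478.0, 377.0], 0.59)]
loose_vial [([305.0, 378.0, 326.0, 394.0], 0.68)]
empty_holder [([276.0, 218.0, 445.0, 373.0], 0.2)]
1.1 [4.53712170e-05 9.79485384e-01 2.01515210e-01 8.36145279e-06]
```

View pics/top.png

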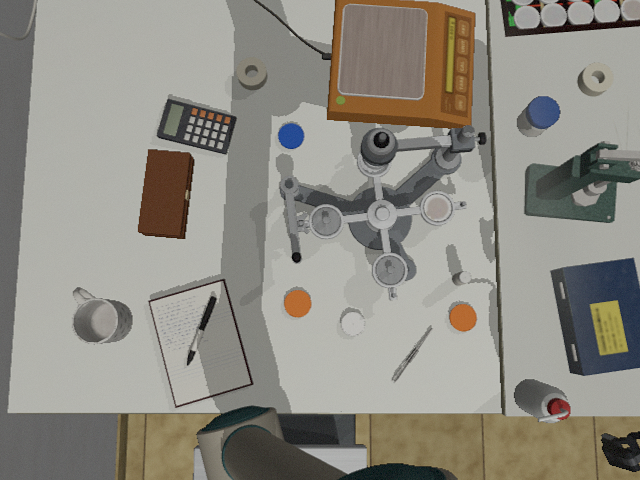

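View pics/scene.png

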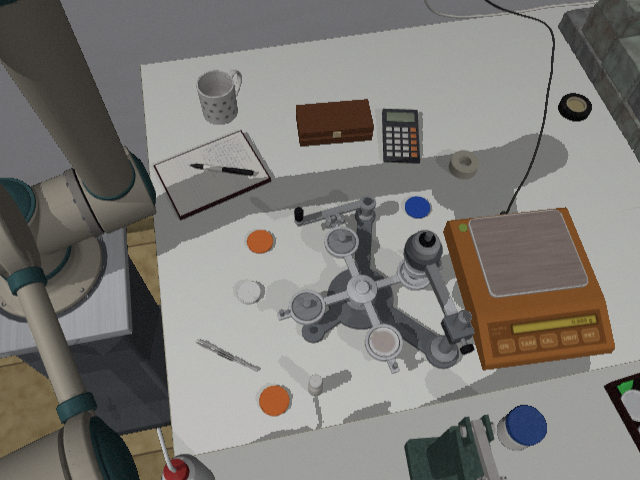

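In the top view the hub is at (382,213), the detector at (378,147), the lever pivot at (289,184) and the knob at (296,257). Candidates for the filter are:
- the cream disc in the cup at (436,207), scene (383,343)
- blue disc (291,135)
- orange discs (297,303) and (462,317)
- white holder (352,322)
- knobbed discs in cups (326,221) and (390,269)

I choose the cream one and check it in a crop.

```bash
python3 - <<'E'
from h import *
a=camera("top"); b=camera("scene")
save(b,"crop.png",(260,170,480,390),2.7)
def tri(u,v):
    A=[];r=[]
    for p,q in((a,u),(b,v)):
        d=ray(p,*q); d/=np.linalg.norm(d); M=np.eye(3)-np.outer(d,d); A.append(M); r.append(M@np.array(p["eye"]))
    x,_,_,_=np.linalg.lstsq(np.vstack(A),np.hstack(r),rcond=None); return x.round(1)
P={"hub":((382,213),(361,289)),"knob":((296,257),(299,214)),"pivot":((289,184),(368,201)),"filter":((436.5,207.5),(383.5,343)),"det":((381,139),(427,239)),"vial":((462,278),(315,381))}
for k,(u,v) in P.items(): print(k,tri(u,v),pt(a,*u).round(1),pt(b,*v).round(1))
for z,k,u,v in((56,'hub',(382,213),(361,289)),(97,'knob',(296,257),(299,212)),(43,'filter',(436.5,207.5),(383.5,343))):print(k,pt(a,*u,z=z).round(1),pt(b,*v,z=z).round(1))
E
```

```text
hub [ 580.5 -188.3   43.5] [ 578.9 -186.4   59.9] [ 575.8 -195.5   60.4]
knob [495.6 -29.   76.1] [493.  -29.6  95.4] [494.3 -39.2  92.9]
pivot [635.  -14.4  56.2] [632.2 -14.8  64.1] [635.4 -15.8  58.7]
filter [ 594.2 -292.5   34.8] [ 592.2 -290.2   45.9] [ 591.9 -295.8   45.3]
det [ 685.2 -174.2  167. ] [ 678.7 -171.8  188.1] [ 680.2 -181.   180.4]
vial [ 461.7 -335.2   40. ] [ 459.5 -331.7   54.2] [ 461.8 -338.9   53.8]
hub [ 579.6 -186.9   56. ] [ 576.7 -193.6   56. ]
knob [492.8 -29.7  97. ] [494.7 -37.4  97. ]
filter [ 592.8 -290.8   43. ] [ 592.3 -295.1   43. ]
```

View pics/crop.png

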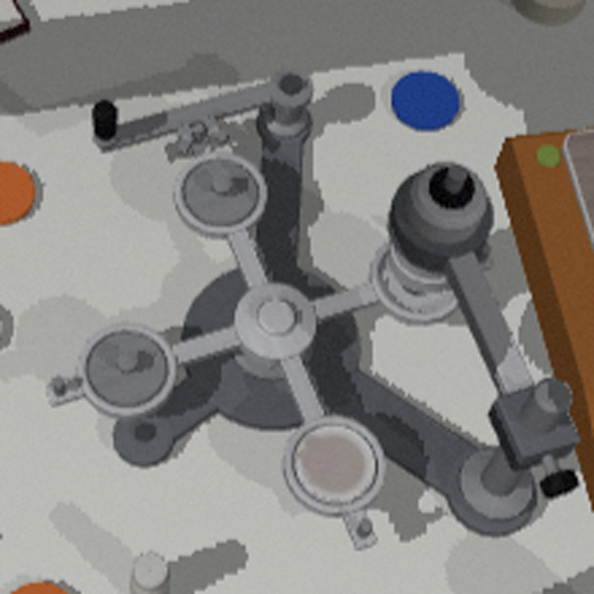

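The crop confirms it: the flat cream disc without a knob at crop (333,465) is the filter, on the −y arm. So the wheel must turn +90°. From the views the changer frame is hub ≈ (579,−189.5) with yaw ≈ 7.5°. Moving toward the knob at height.

```bash
python3 -m jog '[[[1,0.036,-0.026,0,0,0,0],[1,0.036,-0.026,0,0,0,0],[1,0.036,-0.026,0,0,0,0],[1,0.036,-0.026,0,0,0,0],[1,0.036,-0.026,0,0,0,0],[1,0.036,-0.026,0,0,0,0],[1,0.036,-0.026,0,0,0,0],[1,0.036,-0.026,0,0,0,0]]]' 40
cat >> h.py <<'E'
H=np.array([579,-189.5]);Y=np.radians(7.5);B=np.array([[np.cos(Y),-np.sin(Y)],[np.sin(Y),np.cos(Y)]])
def go(bx,by,z):  # tool-frame shift to reach changer-frame point
    s=sense(); w=np.r_[H+B@[bx,by],z]; q=np.array(s["orientation"])[[1,2,3,0]]; r=R.from_quat(q)
    p=np.array(s["eef_pos"]); x=r.as_matrix()[:,0]
    print("t",s["clock"],"base",(B.T@(p[:2]-H)).round(1),p[2].round(1),"yaw err deg",np.degrees(np.arctan2(x[1],x[0])-Y).round(1),"F",np.round(s["wrist_force"],1),"w",s["grip_width"],"shift",r.inv().apply(w-p).round(1))
E
python3 -c "
from h import *
go(-62,131,231)"
```

```text
clock: 2.0
eef_pos: [410.2, -222.0, 231.6]
orientation: [0.0, 0.98, 0.201, 0.0]
wrist_force: [0.8, -0.8, 0.4]
grip_width: 0.1
finger_force: 0.0
t 2.0 base [-171.6  -10.2] 231.6 yaw err deg 15.7 F [ 0.8 -0.8  0.4] w 0.10968085638162754 shift [ 143.8 -106.2    0.6]
```

```bash
python3 -m jog '[[[1,0.036,-0.0265,0,0,0,0],[1,0.036,-0.0265,0,0,0,0],[1,0.036,-0.0265,0,0,0,0],[1,0.036,-0.0265,0,0,0,0],[1,0,0,0.03,0,0,0.137],[1,0,0,0.03,0,0,0.137],[1,0,0,0.03,0,0,0],[1,0,0,0,0,0,0]]]'
python3 -c "
from h import *
go(-62,131,74)
for n in('top','scene'):
    p=camera(n); save(p,n+'2.png',(260,130,420,290) if n=='top' else (240,150,400,310),3)"
```

```text
clock: 2.8
eef_pos: [496.9, -68.2, 137.9]
orientation: [-0.001, 0.998, 0.066, -0.004]
wrist_force: [-0.4, -0.1, -0.4]
grip_width: -0.0
finger_force: 0.0
t 2.8 base [-65.6 131. ] 137.9 yaw err deg 0.1 F [-0.4 -0.1 -0.4] w -0.04563819836963506 shift [ 4.1  0.2 63.8]
```

View pics/scene2.png

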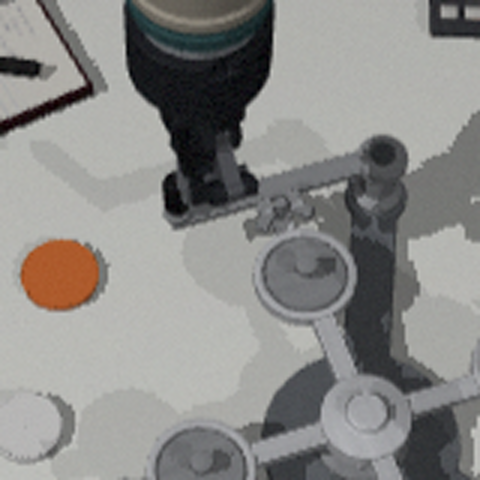

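The view shows the shut fingers just on the wheel side of the knob (crop 175,195), the cup and lever are clear. Descending, then pushing out.

```bash
python3 -m jog '[[[1,0.004,0,0.02,0,0,0],[1,0,0,0.022,0,0,0],[1,0,0,0.022,0,0,0],[1,0,0,0,0,0,0],[1,0,-0.01,0,0,0,0],[1,0,-0.01,0,0,0,0],[1,0,-0.01,0,0,0,0],[1,0.001,-0.01,0,0,0,0]]]'
python3 -c "
from h import *
go(-50,206,74)"
```

```text
clock: 3.7
eef_pos: [500.7, -28.3, 78.6]
orientation: [0.001, 0.998, 0.066, 0.002]
wrist_force: [-0.1, -1.1, 1.4]
grip_width: 0.1
finger_force: 0.8
t 3.7 base [-56.6 170. ] 78.6 yaw err deg 0.1 F [-0.1 -1.1  1.4] w 0.10496366177233399 shift [  6.6 -36.    4.6]
```

```bash
python3 -m jog '[[[1,0.001,-0.01,0,0,0,0],[1,0.002,-0.01,0,0,0,0],[1,0.002,-0.01,0,0,0,0],[1,0.002,-0.008,0,0,0,0],[1,0,0,0,0,0,0],[1,0,0,0,0,0,0]]]'
cat >> h.py <<'E'
def knob():  # black pixels near knob top in depth cloud, changer frame
    for n in("top","scene"):
        p=camera(n); D=p["depth"]; v,u=np.nonzero((D>0)&(p["image"].max(2)<60))
        K=p["camera_matrix"]; c=np.stack([(u-K[0,2])/K[0,0],-(v-K[1,2])/K[1,1],-np.ones(len(u))],1)
        W=(c@rot(p).T)*D[v,u][:,None]+p["eye"]; b=(W[:,:2]-H)@B
        m=(np.abs(W[:,2]-90)<12)&(b[:,0]>-120)&(b[:,0]<0)&(b[:,1]>120)&(b[:,1]<270)
        print(n,m.sum(),b[m].mean(0).round(1) if m.any() else "",np.ptp(b[m],axis=0).round(0) if m.any() else "")
E
python3 -c "
from h import *
go(-40,165,74); knob(); p=camera('top'); save(p,'top3.png',(240,120,480,300),3.3)"
```

```text
clock: 4.3
eef_pos: [500.5, 10.2, 76.8]
orientation: [-0.0, 0.998, 0.066, -0.001]
wrist_force: [-1.5, 0.3, -0.7]
grip_width: -0.5
finger_force: 0.0
t 4.3 base [-51.8 208.2] 76.8 yaw err deg 0.1 F [-1.5  0.3 -0.7] w -0.5128892456540014 shift [11.7 43.2  2.7]
top 0  
scene 12 [-56.9 198.6] [10. 13.]
```

View pics/top3.png

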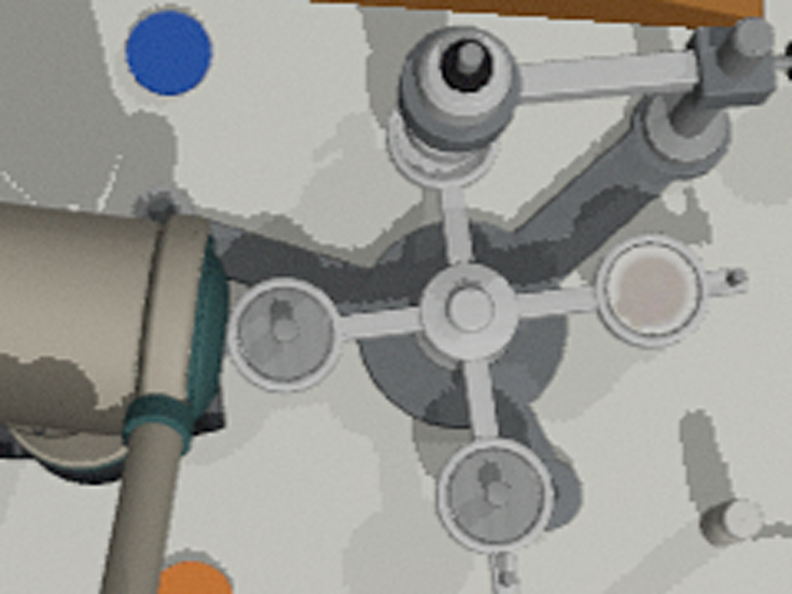

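```bash
python3 -m jog '[[[1,0,0.02,0,0,0,0],[1,0,0.03,-0.02,0,0,0],[1,0,0.04,-0.01,0,0,0],[1,0,0.045,0,0,0,0],[1,0,0.045,0,0,0,0],[1,0,0,0,0,0,0]]]'
python3 -c "
from h import *
go(-50,30,38); knob(); p=camera('scene'); save(p,'s4.png',(250,150,450,350),3)"
```

```text
clock: 5.05
eef_pos: [526.6, -174.8, 107.5]
orientation: [0.002, 0.998, 0.063, 0.001]
wrist_force: [0.5, 0.9, -0.1]
grip_width: -0.1
finger_force: 0.0
t 5.05 base [-50.   21.4] 107.5 yaw err deg -0.3 F [ 0.5  0.9 -0.1] w -0.10731362441979715 shift [-0.1 -8.9 69.5]
top 72 [-48.4 231.4] [16. 15.]
scene 80 [-47.9 226.8] [16. 15.]
```

View pics/s4.png

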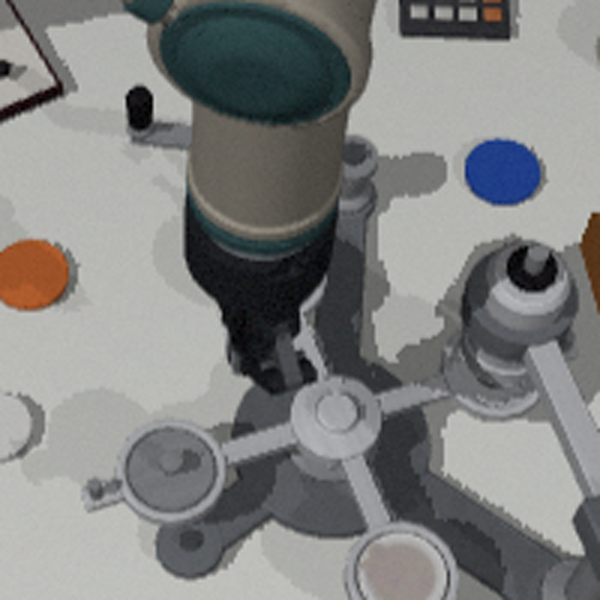

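The lever is out: the knob is at about (−48,229), 0.47 rad. The fingers stand beyond the −x arm (crop 270,370), on the clockwise side. I step to clearance and descend beside the arm.

```bash
python3 -m jog '[[[1,0,-0.008,0,0,0,0],[1,0,0,0.035,0,0,0],[1,0,0,0.035,0,0,0],[1,0,0,0.006,0,0,0],[1,0,0,0,0,0,0]]]'
python3 -c "
from h import *
go(-50,30,32)"
```

```text
clock: 5.7
eef_pos: [523.2, -159.1, 30.6]
orientation: [-0.001, 0.998, 0.067, -0.001]
wrist_force: [0.6, -0.9, 0.8]
grip_width: -0.0
finger_force: 0.0
t 5.7 base [-51.4  37.5] 30.6 yaw err deg 0.1 F [ 0.6 -0.9  0.8] w -0.002381065063639073 shift [ 1.3  7.5 -1.4]
```

```bash
python3 -m jog '[[[1,0.001,0.009,0,0,0,0],[1,0,0.008,0,0,0,0],[1,-0.0018,0.0051,0,0,0,-0.1],[1,-0.0018,0.0051,0,0,0,-0.1],[1,-0.0018,0.0051,0,0,0,-0.1],[1,-0.0018,0.0051,0,0,0,-0.1],[1,-0.0018,0.0051,0,0,0,-0.1],[1,-0.0018,0.0051,0,0,0,-0.1]]]'
cat >> h.py <<'E'
def pol():
    s=sense(); b=B.T@(np.array(s["eef_pos"])[:2]-H); print("r,ang",np.hypot(*b).round(1),np.degrees(np.arctan2(b[1],b[0])).round(1))
def white(n):  # filter: pinkish flat disc among rim-height points
    p=camera(n); D=p["depth"]; im=p["image"].astype(int); v,u=np.nonzero((D>0)&(im[...,0]-im[...,2]>10)&(im[...,0]-im[...,1]<40)&(im[...,0]>90))
    K=p["camera_matrix"]; c=np.stack([(u-K[0,2])/K[0,0],-(v-K[1,2])/K[1,1],-np.ones(len(u))],1)
    W=(c@rot(p).T)*D[v,u][:,None]+p["eye"]; b=(W[:,:2]-H)@B; r=np.hypot(*b.T)
    m=(np.abs(W[:,2]-47)<8)&(abs(r-105)<32); q=b[m].mean(0) if m.any() else np.zeros(2)
    print(n,m.sum(),"filter",q.round(1),"r",np.hypot(*q).round(1),"ang",np.degrees(np.arctan2(q[1],q[0])).round(1),"spread",np.ptp(b[m],axis=0).round(0) if m.any() else 0)
E
python3 -c "
from h import *
go(-50,30,30); pol(); white('top'); white('scene')"
```

```text
clock: 6.5
eef_pos: [529.2, -210.2, 32.6]
orientation: [0.0, 0.933, 0.359, 0.001]
wrist_force: [-0.7, 3.2, -0.7]
grip_width: 0.3
finger_force: 1.0
t 6.5 base [-52. -14.] 32.6 yaw err deg 34.6 F [-0.7  3.2 -0.7] w 0.30706111216101467 shift [ 26.7 -35.1   2.6]
r,ang 53.9 -164.9
top 7 filter [ 76.5 -66.5] r 101.4 ang -41.0 spread [14. 10.]
scene 241 filter [ 69.8 -77.2] r 104.0 ang -47.9 spread [41. 35.]
```

```bash
python3 -m jog '[[[1,-0.0018,0.0051,0,0,0,-0.1],[1,-0.0018,0.0051,0,0,0,-0.1],[1,-0.0018,0.0051,0,0,0,-0.1],[1,-0.0018,0.0051,0,0,0,-0.1],[1,-0.0018,0.0051,0,0,0,-0.1],[1,-0.0018,0.0051,0,0,0,-0.1],[1,0,0,0,0,0,0]]]'
cat >> h.py <<'E'
def arms():  # angles of tongues/pins and cup rims in the changer frame
    for n in("top","scene"):
        p=camera(n); D=p["depth"]; v,u=np.nonzero(D>0)
        K=p["camera_matrix"]; c=np.stack([(u-K[0,2])/K[0,0],-(v-K[1,2])/K[1,1],-np.ones(len(u))],1)
        W=(c@rot(p).T)*D[v,u][:,None]+p["eye"]; b=(W[:,:2]-H)@B; r=np.hypot(*b.T); a=np.degrees(np.arctan2(b[:,1],b[:,0]))%360
        for nm,lo,hi,zl,zh in(("tongue",141,160,30,66),("cup",72,138,34,64),("bar",34,70,32,50)):
            m=(r>lo)&(r<hi)&(W[:,2]>zl)&(W[:,2]<zh)
            h=np.histogram(a[m],90,(0,360))[0]
            out=[];i=0
            lab=cv2.connectedComponents((h>0).astype(np.uint8)[None])[1][0]
            for k in range(1,lab.max()+1):
                j=np.nonzero(lab==k)[0]; s=a[m&(a>=j[0]*4)&(a<j[-1]*4+4)]
                if len(s)>5: out.append((len(s),round(float(s.min()),1),round(float(np.median(s)),1),round(float(s.max()),1)))
            print(n,nm,out)
E
python3 -c "
from h import *
go(-50,30,30); pol(); white('scene'); arms()"
```

```text
clock: 7.3
eef_pos: [548.9, -236.4, 32.1]
orientation: [0.001, 0.787, 0.617, 0.0]
wrist_force: [-0.6, -0.6, -0.2]
grip_width: -0.2
finger_force: 0.0
t 7.3 base [-36.  -42.5] 32.1 yaw err deg 68.7 F [-0.6 -0.6 -0.2] w -0.20277561152909365 shift [ 62.5 -39.5   2. ]
r,ang 55.7 -130.2
scene 24 filter [ 96.9 -33. ] r 102.4 ang -18.8 spread [30. 25.]
top tongue [(79, 71.0, 74.4, 76.4), (17, 251.0, 252.0, 253.4), (11, 342.2, 343.7, 345.2)]
top cup [(969, 56.0, 73.6, 91.8), (225, 235.2, 246.0, 255.9), (405, 329.8, 338.9, 360.0)]
top bar [(153, 62.2, 74.5, 84.5), (143, 336.3, 346.0, 357.5)]
scene tongue [(93, 160.7, 164.6, 166.6), (103, 251.2, 253.5, 256.8), (28, 341.5, 343.2, 345.6)]
scene cup [(967, 145.0, 164.7, 182.4), (1136, 236.1, 253.6, 272.4), (755, 325.3, 339.7, 359.2)]
scene bar [(32, 157.1, 160.9, 165.6), (128, 222.2, 250.2, 261.5), (147, 333.9, 342.5, 354.5)]
```

```bash
python3 -m jog '[[[1,-0.0018,0.0047,0,0,0,-0.09],[1,-0.0018,0.0047,0,0,0,-0.09],[1,-0.0018,0.0047,0,0,0,-0.09],[1,0,0,0,0,0,0]]]'
python3 -c "
from h import *
go(-50,30,30); pol(); arms()"
```

```text
clock: 7.85
eef_pos: [561.5, -242.9, 31.5]
orientation: [0.001, 0.697, 0.717, 0.0]
wrist_force: [-0.1, 1.4, 0.4]
grip_width: 0.1
finger_force: 0.0
t 7.85 base [-24.4 -50.7] 31.5 yaw err deg 84.2 F [-0.1  1.4  0.4] w 0.08339607226795334 shift [ 77.7 -33.7   1.4]
r,ang 56.2 -115.7
top tongue [(78, 84.2, 87.8, 89.9)]
top cup [(175, 0.2, 11.5, 16.5), (974, 69.4, 87.1, 104.9), (56, 250.2, 256.7, 265.0), (139, 340.8, 348.9, 359.7)]
top bar [(73, 0.2, 4.7, 12.3), (152, 75.2, 87.8, 98.1), (11, 229.4, 235.2, 238.7), (72, 350.6, 356.4, 359.9)]
scene tongue [(94, 174.5, 178.3, 180.4), (101, 264.9, 267.1, 270.6), (47, 355.0, 356.7, 359.2)]
scene cup [(75, 0.1, 5.5, 12.7), (300, 89.4, 97.3, 105.5), (1046, 158.8, 178.7, 196.0), (1135, 250.1, 267.1, 286.1), (391, 339.0, 347.9, 359.9)]
scene bar [(9, 89.6, 92.5, 93.3), (126, 165.7, 176.6, 185.3), (118, 234.9, 263.8, 274.7), (29, 350.0, 353.9, 359.7)]
```

```bash
python3 -m jog '[[[1,-0.0007,0.002,0,0,0,-0.035],[1,0,0,0,0,0,0],[1,0,0,0,0,0,0],[1,0,-0.009,0,0,0,0],[1,0,0,-0.04,0,0,0],[1,0,0,-0.04,0,0,0],[1,0,0,-0.01,0,0,0]]]'
python3 -c "
from h import *
go(-48,265,125); arms()"
```

```text
clock: 8.65
eef_pos: [556.2, -245.4, 126.0]
orientation: [0.004, 0.684, 0.73, 0.001]
wrist_force: [0.9, 0.1, 0.0]
grip_width: -0.1
finger_force: 0.0
t 8.65 base [-29.9 -52.4] 126.0 yaw err deg 86.2 F [0.9 0.1 0. ] w -0.12336740605070916 shift [315.6 -38.9  -0.9]
top tongue [(79, 85.1, 88.6, 90.7)]
top cup [(190, 0.3, 12.1, 17.6), (974, 70.2, 87.8, 105.6), (127, 341.7, 349.7, 359.9)]
top bar [(77, 0.2, 4.6, 12.0), (151, 78.9, 88.3, 98.7), (28, 260.0, 265.3, 275.4), (64, 350.7, 356.4, 359.9)]
scene tongue [(75, 85.2, 88.5, 90.5), (94, 175.4, 179.0, 181.3), (102, 265.9, 267.8, 271.1), (47, 355.9, 357.3, 359.6)]
scene cup [(517, 79.5, 93.5, 106.1), (1038, 160.1, 179.4, 196.6), (1134, 250.4, 267.7, 287.6), (342, 339.9, 347.4, 359.4)]
scene bar [(79, 172.0, 181.4, 187.0), (164, 258.4, 268.2, 281.0)]
```

```bash
python3 -m jog '[[[1,0.04,-0.005,0,0,0,0],[1,0.04,-0.005,0,0,0,0],[1,0.04,-0.005,0,0,0,0],[1,0.04,-0.005,0,0,0,0],[1,0.04,-0.005,0,0,0,0],[1,0.04,-0.005,0,0,0,0],[1,0.04,-0.005,0,0,0,0],[1,0.038,-0.005,0,0,0,0]]]'
python3 -m jog '[[[1,0,0,0,0,0,0]]]' >/dev/null
python3 -c "
from h import *
go(-48,265,76); knob()"
```

```text
clock: 9.55
eef_pos: [491.0, 72.3, 119.4]
orientation: [-0.001, 0.684, 0.73, -0.001]
wrist_force: [0.7, 0.1, -0.0]
grip_width: -0.1
finger_force: 0.0
t 9.65 base [-53.9 273.4] 119.4 yaw err deg 86.5 F [ 0.3 -1.6  0. ] w -0.05775212735946999 shift [-8.1  6.6 43.4]
top 72 [-48.4 231.4] [15. 15.]
scene 80 [-47.8 226.9] [16. 15.]
```

```bash
python3 -m jog '[[[1,0,0,0.022,0,0,0],[1,0,0,0.022,0,0,0],[1,-0.008,0,0,0,0,0],[1,-0.01,0,0,0,0,0],[1,-0.01,-0.001,0,0,0,0],[1,-0.01,-0.001,0,0,0,0],[1,-0.01,-0.001,0,0,0,0],[1,-0.01,-0.001,0,0,0,0]]]'
python3 -c "
from h import *
go(-62,185,76)"
```

```text
clock: 10.55
eef_pos: [493.1, 11.7, 77.8]
orientation: [0.0, 0.684, 0.73, 0.0]
wrist_force: [-1.8, 2.8, 1.2]
grip_width: 0.2
finger_force: 1.2
t 10.55 base [-58.9 210.7] 77.8 yaw err deg 86.2 F [-1.8  2.8  1.2] w 0.2193212283669695 shift [-25.8  -1.4   1.8]
```

```bash
python3 -m jog '[[[1,-0.006,-0.001,0,0,0,0],[1,-0.006,0,0,0,0,0],[1,-0.006,0,0,0,0,0],[1,-0.004,0,0,0,0,0],[1,-0.004,0,0,0,0,0],[1,0,0,0,0,0,0]]]'
python3 -c "
from h import *
go(-62,185,76)"
```

```text
clock: 11.15
eef_pos: [493.7, -10.9, 77.3]
orientation: [-0.002, 0.684, 0.729, 0.002]
wrist_force: [0.6, 9.2, 1.9]
grip_width: -0.1
finger_force: 4.7
t 11.15 base [-61.2 188.2] 77.3 yaw err deg 86.1 F [0.6 9.2 1.9] w -0.11789903816280446 shift [-3.2 -0.5  1.3]
```

```bash
python3 -m jog '[[[1,-0.003,0,0,0,0,0],[1,-0.003,0,0,0,0,0],[1,0,0,0,0,0,0],[1,0,0,0,0,0,0]]]'
python3 -c "
from h import *
go(-62,185,76)"
```

```text
clock: 11.55
eef_pos: [493.8, -11.6, 77.4]
orientation: [-0.005, 0.685, 0.728, 0.005]
wrist_force: [0.7, 25.1, 3.9]
grip_width: 0.1
finger_force: 12.5
t 11.55 base [-61.3 187.5] 77.4 yaw err deg 86.0 F [ 0.7 25.1  3.9] w 0.11327912935316278 shift [-2.6 -0.5  1.3]
```

A hard stop. I back off upward and verify.

```bash
python3 -m jog '[[[1,0.015,0,0,0,0,0],[1,0.03,0,0,0,0,0],[1,0.02,0,-0.04,0,0,0],[1,0.03,0,-0.04,0,0,0],[1,0.03,0,-0.04,0,0,0],[1,0.03,0,0,0,0,0],[1,0,0,0,0,0,0]]]'
python3 -c "
from h import *
go(-62,185,76); knob(); arms(); a=camera('top'); b=camera('scene')
A=cv2.resize(a['image'][140:280,270:410],(400,400)); C=cv2.resize(b['image'][180:300,280:440],(400,400),interpolation=cv2.INTER_CUBIC)
cv2.imwrite('pics/fin.png',np.hstack([A,C])[...,::-1])"
```

```text
clock: 12.25
eef_pos: [485.1, 138.1, 199.1]
orientation: [0.001, 0.682, 0.731, 0.002]
wrist_force: [-0.6, -0.5, 0.0]
grip_width: -0.1
finger_force: 0.0
t 12.25 base [-50.3 337.1] 199.1 yaw err deg 86.5 F [-0.6 -0.5  0. ] w -0.12333298446529829 shift [-152.6   -3.   122.9]
top 72 [-63.9 169.6] [16. 14.]
scene 82 [-64.2 164.2] [15. 15.]
top tongue [(178, 81.5, 89.5, 97.1), (79, 175.8, 178.3, 181.5), (70, 266.9, 269.2, 272.6)]
top cup [(230, 0.1, 12.4, 18.8), (972, 71.4, 89.0, 107.1), (1003, 160.2, 178.0, 196.5), (965, 251.1, 269.2, 288.2), (106, 342.6, 350.3, 359.9)]
top bar [(90, 0.0, 5.5, 13.2), (151, 78.2, 89.4, 98.9), (148, 165.6, 177.1, 186.2), (151, 259.1, 269.6, 281.4), (55, 353.5, 357.1, 360.0)]
scene tongue [(178, 80.6, 89.4, 98.3), (94, 176.8, 180.3, 182.6), (99, 266.8, 269.2, 272.5), (37, 356.9, 358.4, 359.9)]
scene cup [(104, 0.3, 7.7, 17.3), (871, 71.7, 89.1, 107.6), (1041, 161.4, 180.8, 198.0), (1131, 252.0, 269.2, 288.8), (338, 341.2, 348.8, 359.9)]
scene bar [(69, 0.1, 3.9, 10.9), (145, 77.9, 89.9, 100.1), (169, 166.1, 181.1, 190.6), (167, 260.0, 269.3, 282.2), (93, 348.5, 354.7, 359.8)]
```

View pics/fin.png

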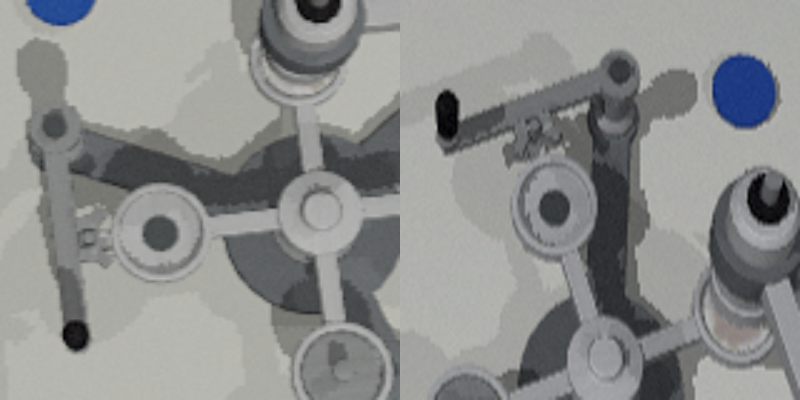

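The knob is back exactly at its starting place (top view y 169.6 before and after). The pin sits in the notch (left crop 92,238) and the cream filter shows under the detector (right crop 735,325). Handing in.

```bash
python3 -c "
from bench import env
print(env.sign_off())"
```

```text
the job is handed in; nothing more can be done
None
```

The filter disc is under the detector with the lever back home on the pin, and the job is handed in at about 12 s of the 67 s allowed; the hand-in returned no verdict.

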